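# Squeeze-test three machine mounts and fit the right one

### The arm

A 6-joint arm with a two-finger parallel gripper is mounted at the origin on the work surface. World frame = base frame: x ahead of the robot, y to its left, z up, the work surface at z = 0. Lengths are in m, angles in degrees, forces in N, time in s.
With the tool pointing down it reaches from about 0.4 to 0.825 m from the base axis. Payload 7 kg.
Tool frame: the origin (TCP) lies at the very end of the fingers, on their centre line; the grasp point (between the pads) lies 19 mm behind it (ctrl.hold_point_z is the distance from the TCP to the grasp point, in m); z points along the fingers, y is the line along which they close (so a half turn about z gives the same grasp; the last joint's range is limited). The gripper opens to 88 mm and grips with 3 to 60 N. Pads are 19 mm wide; open, the fingers measure 130 mm over their backs; the gripper's body (78 mm by 193 mm) begins 47 mm behind the grasp point.
Start: joints at [87.726, 20.546, 0.682, 0, -70.136, -16.507], TCP at [0.217, 0.639, 0.227] pointing down, gripper open.
Joint ranges: [-176.03, 176.03], [-82.01, 121.73], [-58.28, 71.71], [-173.87, 95.51], [-174.79, -0.11], [-173.66, 173.66]. Speed limits (degrees/s): [136.94, 136.94, 172.46, 180, 180, 180].

### API

Orientations are given as [roll, pitch, yaw] about the fixed x, y, z axes, in that order (R = Rz(yaw) Ry(pitch) Rx(roll)).
In Python, from plant import sensors, viewer, workorder, ctrl gives the robot as it stands.
- The arm moves only by the shell command python3 -m pendant 'ROWS'. ROWS is JSON, a list of rows, each a list of 3 entries, a list of its own where there are three numbers: the opening, from -1 (shut) to 1 (fully open), so that 0 is half open, then the shift along the tool's x, y, z in m, then the turn, a rotation vector about the tool's x, y, z in degrees. A call has 1 to 10 rows; each row is the pose to reach, as a shift and turn from the pose commanded when the call began, along the tool's axes at that moment; what a row does not reach only later rows make up. A row lasts 1/12 s, in which the tool goes at most 41.7 mm and 7.16 degrees, less where a joint would pass 70% of its speed; a pose out of reach is approached as far as the arm can. A call with a gripper value outside its range is refused whole. The fingers move at their own pace and stop on an object; the grip force is fixed at half the most. Time passes only in rows, so rows that repeat a pose let the fingers close. It gives the time, the measured TCP pose, the force, the opening and the grip force at its end, in the units of the state.
- sensors.get_obs(): the state, without advancing time (a new reading comes with each control period).
- viewer.snapshot(name): name is "scene" or "top"; returns the picture (384x512x3 uint8, red, green, blue); there is no depth.
- viewer.camera_params(name): a dict with "fx", "fy", "cx", "cy" (pixels), "dist" ([k1, k2, p1, p2, k3] as OpenCV has them; the pictures are not rectified), "extrinsics" (4x4, takes a point from world to camera coordinates). Camera axes: x right, y up, looking along -z (the intrinsics and any distortion apply to the point x, -y, -z); pixel columns grow to the right and rows downward; lengths in m; the calibration is good to about 2 mm. A picture is of the moment at which its call begins. camera_params takes no time and is no camera call.
- workorder.close_job(): hands the job in; it is judged then, once.
The state is a dict: "clock": time; "joint_pos": joint angles; "qvel": joint speeds; "tau": joint torques, N m; "tool_pos": TCP position; "orientation": TCP orientation; "force": force on the tool from outside, world axes, zero at the start; "moment": the same for the moment, N m; "opening": finger opening in m; "gripper_force": force on a finger pad.
Only numpy, scipy, OpenCV 4.12 (cv2) and the standard library are available. Lean on these libraries where they do the work, as an engineer would, in place of code of your own. Each camera call takes 0.05 s, during which the arm holds its last target. There are 200 camera calls.

### The job

Going from left to right along the rack, press the cap of each of the three rubber mounts straight down by about 6 mm, hold it for a moment and feel how hard it pushes back, never squashing any beyond 9 mm. One is too soft and one too hard: take the one in between, with the middle resistance, and set it upright, fully home, in the empty socket of the baseplate, then press its cap down once more by 6 mm, for a moment, to prove it there, and let it spring back. Leave the other two in their nests and disturb nothing else.

Things in the scene. Friction and masses are not known exactly. Their poses are not given: they have to be found in the camera images.
- mount_a: one of 3 look-alike machine mounts in the rack (any nest; told apart only by pressing): black rubber foot 46 mm across, 10 mm high, narrower neck, round steel cap 40 mm across, its flat top 44 mm and lower edge 26 mm above the underside. The cap sinks straight down when pressed, springs back and does not pull off: lift by its sides. 150 to 220 g. Origin: centre of the underside, z up
- mount_a_cap (a joint): how far the cap of mount_a is pressed down, m: 0 free, grows downwards to 11 mm. Resistance grows evenly with depth: at 6 mm the soft mount pushes back with about 4 N, the right one about 8.5 N, the hard one about 14 N; 0.4 N starts it moving. More than 9 mm ruins the rubber
- mount_b: one of 3 look-alike machine mounts in the rack (any nest; told apart only by pressing): black rubber foot 46 mm across, 10 mm high, narrower neck, round steel cap 40 mm across, its flat top 44 mm and lower edge 26 mm above the underside. The cap sinks straight down when pressed, springs back and does not pull off: lift by its sides. 150 to 220 g. Origin: centre of the underside, z up
- mount_b_cap (a joint): how far the cap of mount_b is pressed down, m: 0 free, grows downwards to 11 mm. Resistance grows evenly with depth: at 6 mm the soft mount pushes back with about 4 N, the right one about 8.5 N, the hard one about 14 N; 0.4 N starts it moving. More than 9 mm ruins the rubber
- mount_c: one of 3 look-alike machine mounts in the rack (any nest; told apart only by pressing): black rubber foot 46 mm across, 10 mm high, narrower neck, round steel cap 40 mm across, its flat top 44 mm and lower edge 26 mm above the underside. The cap sinks straight down when pressed, springs back and does not pull off: lift by its sides. 150 to 220 g. Origin: centre of the underside, z up
- mount_c_cap (a joint): how far the cap of mount_c is pressed down, m: 0 free, grows downwards to 11 mm. Resistance grows evenly with depth: at 6 mm the soft mount pushes back with about 4 N, the right one about 8.5 N, the hard one about 14 N; 0.4 N starts it moving. More than 9 mm ruins the rubber
- rack: grey plastic rack, 84 x 250 x 14 mm, fixed to the table, with three round nests in a row along its y axis, 80 mm apart, each 50 mm wide and 6 mm deep (2 mm play around a foot). Origin: centre of its underside; +y points to the robot's left, give or take 20 degrees
- nest_left (a point): centre of the floor of the left nest (left and right as seen from the robot), 6 mm below the rack's top face
- nest_middle (a point): centre of the floor of the middle nest (left and right as seen from the robot), 6 mm below the rack's top face
- nest_right (a point): centre of the floor of the right nest (left and right as seen from the robot), 6 mm below the rack's top face
- baseplate: grey painted machine baseplate, 170 x 130 x 14 mm, fixed to the table, with one empty round socket 30 mm from its centre towards the robot, and a 40 mm high rib along its far edge. Origin: centre of its underside
- socket (a point): centre of the floor of the baseplate's socket, 6 mm below the plate's top face; the socket is 50 mm wide (2 mm play around a foot)
- wrench: open-ended spanner lying on the table; to be left alone
- screwdriver: screwdriver lying on the table; to be left alone
- collar: plain steel collar, 42 mm across, 20 mm high, with a 22 mm hole, standing on the table just beyond the rack; to be left alone
- square_nut: square steel nut, 30 mm wide, 14 mm high, lying on the baseplate 75 to 90 mm from the socket centre, on its far side; to be left alone
- spray_can: upright can, 56 mm across, 150 mm high; to be left alone
- bolt_cup: aluminium cup, 72 mm across, 60 mm high; to be left alone
- carton: cardboard carton 90 x 130 x 50 mm; to be left alone
Mind the look-alikes: they are no part of the job. What is shaped like the baseplate but pink, red or turquoise is not meant.

How it is judged (in metres and radians):
On the way, in this order (a step that is already met when the one before it is completed fails the run):
1. the left mount is pressed down about 6 mm (4 to 8 mm) and held there 0.2 s, still in its nest (((horizontal distance between mount_a and nest_left below 0.012 m and value of joint mount_a_cap between 0.004 and 0.008 m) or (horizontal distance between mount_b and nest_left below 0.012 m and value of joint mount_b_cap between 0.004 and 0.008 m) or (horizontal distance between mount_c and nest_left below 0.012 m and value of joint mount_c_cap between 0.004 and 0.008 m))), for 0.2 s.
2. the middle mount is pressed down about 6 mm (4 to 8 mm) and held there 0.2 s, still in its nest (((horizontal distance between mount_a and nest_middle below 0.012 m and value of joint mount_a_cap between 0.004 and 0.008 m) or (horizontal distance between mount_b and nest_middle below 0.012 m and value of joint mount_b_cap between 0.004 and 0.008 m) or (horizontal distance between mount_c and nest_middle below 0.012 m and value of joint mount_c_cap between 0.004 and 0.008 m))), for 0.2 s.
3. the right mount is pressed down about 6 mm (4 to 8 mm) and held there 0.2 s, still in its nest (((horizontal distance between mount_a and nest_right below 0.012 m and value of joint mount_a_cap between 0.004 and 0.008 m) or (horizontal distance between mount_b and nest_right below 0.012 m and value of joint mount_b_cap between 0.004 and 0.008 m) or (horizontal distance between mount_c and nest_right below 0.012 m and value of joint mount_c_cap between 0.004 and 0.008 m))), for 0.2 s.
4. a mount, fully home in the socket, is pressed down about 6 mm (5 to 7.5 mm) and pushes back with 6 to 11.2 N, as only the right one does, for 0.2 s (((horizontal distance between mount_a and socket below 0.004 m and z of mount_a in the frame of socket between -0.002 and 0.002 m and angle between mount_a's own z axis and vertical below 0.06 rad and value of joint mount_a_cap between 0.005 and 0.0075 m and contact force between the fingers and mount_a between 6 and 11.2 N) or (horizontal distance between mount_b and socket below 0.004 m and z of mount_b in the frame of socket between -0.002 and 0.002 m and angle between mount_b's own z axis and vertical below 0.06 rad and value of joint mount_b_cap between 0.005 and 0.0075 m and contact force between the fingers and mount_b between 6 and 11.2 N) or (horizontal distance between mount_c and socket below 0.004 m and z of mount_c in the frame of socket between -0.002 and 0.002 m and angle between mount_c's own z axis and vertical below 0.06 rad and value of joint mount_c_cap between 0.005 and 0.0075 m and contact force between the fingers and mount_c between 6 and 11.2 N))), for 0.2 s.
At the end, for the whole second after the job is handed in: The chosen mount stands upright and free (within 3 degrees) on the floor of the baseplate's socket (within 2 mm in height, 4 mm sideways), at rest with its cap sprung back; the other two stand upright within 8 mm of where they started, in their nests (((horizontal distance between mount_a and socket below 0.004 m and z of mount_a in the frame of socket between -0.002 and 0.002 m and angle between each of mount_a, mount_b, mount_c's own z axis and vertical below 0.06 rad and linear speed of mount_a below 0.02 m/s and value of joint mount_a_cap below 0.002 m and distance of each of mount_b, mount_c from where it was at the start of the episode below 0.008 m) or (horizontal distance between mount_b and socket below 0.004 m and z of mount_b in the frame of socket between -0.002 and 0.002 m and angle between each of mount_b, mount_a, mount_c's own z axis and vertical below 0.06 rad and linear speed of mount_b below 0.02 m/s and value of joint mount_b_cap below 0.002 m and distance of each of mount_a, mount_c from where it was at the start of the episode below 0.008 m) or (horizontal distance between mount_c and socket below 0.004 m and z of mount_c in the frame of socket between -0.002 and 0.002 m and angle between each of mount_c, mount_a, mount_b's own z axis and vertical below 0.06 rad and linear speed of mount_c below 0.02 m/s and value of joint mount_c_cap below 0.002 m and distance of each of mount_a, mount_b from where it was at the start of the episode below 0.008 m))); the robot touches nothing.
It fails at once if a mount is squashed by more than 9 mm (value of joint any of mount_a_cap, mount_b_cap, mount_c_cap above 0.009 m).
It fails at once if the robot bears on the rack or baseplate with more than 25 N (contact force between any of the arm, the fingers and rack above 25 N or contact force between any of the arm, the fingers and baseplate above 25 N).
It fails at once if another thing on the table is moved by more than 20 mm (distance of any of wrench, screwdriver, collar, square_nut, spray_can, bolt_cup, carton from where it was at the start of the episode above 0.02 m).
It also fails if it takes over 69 s, if anything falls off the work surface, if the arm or the gripper's body presses on something with over 40 N, if the wrist force passes 120 N, or if a joint passes its speed limit or range.

## Working session

There is one attempt and no reset: what is moved stays moved. The work goes in short steps, Python scripts to look and compute and a shell command to move; the robot and the scene stay as the last step left them, time stands still between calls to the robot, and variables do not carry over. Pictures are saved under pics/ and viewed, at most 10 in all, crops included, and the job is handed in when it is done.

```bash
mkdir -p pics; ls; python3 - <<'E'
from plant import sensors, viewer, workorder, ctrl
import cv2
o=sensors.get_obs();print({k:o[k] for k in('clock','tool_pos','orientation','force','opening')})
for n in("scene","top"):
    cv2.imwrite(f"pics/{n}0.png",viewer.snapshot(n)[:,:,::-1]);print(viewer.camera_params(n))
E
```

```text
pics
{'clock': 0.0, 'tool_pos': array([0.21720115, 0.63859333, 0.22563774]), 'orientation': array([ 1.79908104e+02, -6.98171822e-03, -1.87915980e+01]), 'force': array([ 0.07774628, -0.26355398,  0.28436656]), 'opening': 0.08774170623250588}
{'fx': 358.65778245218917, 'fy': 358.65778245218917, 'cx': 246.13681587624427, 'cy': 190.95305993255943, 'dist': array([-0.00976416,  0.        ,  0.        ,  0.        ,  0.        ]), 'extrinsics': array([[-0.07413276,  0.99724711,  0.00159197,  0.24025115],
       [-0.85237489, -0.06419181,  0.51897635,  0.44203331],
       [ 0.51764986,  0.0371162 ,  0.85478712, -1.30790756],
       [ 0.        ,  0.        ,  0.        ,  1.        ]])}
{'fx': 371.26387731438126, 'fy': 371.26387731438126, 'cx': 257.84271073078463, 'cy': 194.04586525605382, 'dist': array([-0.01141072,  0.        ,  0.        ,  0.        ,  0.        ]), 'extrinsics': array([[ 0.01068571, -0.99993975, -0.00251348, -0.18792238],
       [ 0.98246647,  0.01003102,  0.18616931, -0.55841425],
       [-0.18613288, -0.00445876,  0.98251446, -1.21295795],
       [ 0.        ,  0.        ,  0.        ,  1.        ]])}
```

View pics/scene0.png

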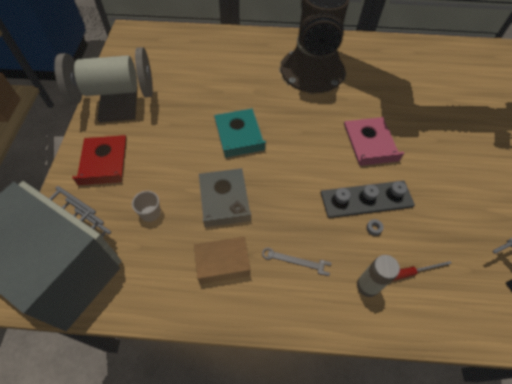

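View pics/top0.png

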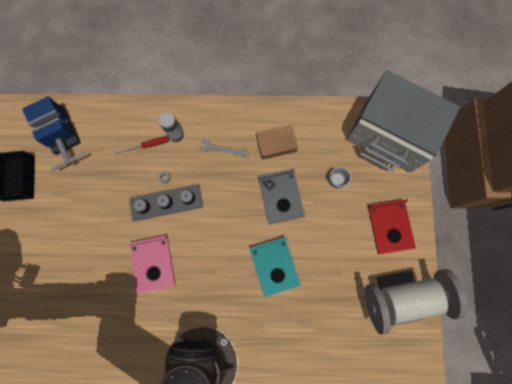

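The scene view shows the rack with mounts at about (342,196), (370,192), (398,188) and the grey baseplate's socket at (222,187). In the top view the mounts are at (140,205), (164,200), (187,196) and the socket at (283,205).

```bash
cat > h.py <<'E'
import cv2, numpy as np
from plant import sensors, viewer, ctrl
def cam(n):
    p=viewer.camera_params(n); E=np.array(p['extrinsics']); F=np.diag([1,-1,-1.])
    return np.array([[p['fx'],0,p['cx']],[0,p['fy'],p['cy']],[0,0,1]]),np.array(p['dist']),F@E[:3,:3],F@E[:3,3]
def proj(n,P):
    K,d,R,t=cam(n); return cv2.projectPoints(np.atleast_2d(np.float64(P)),cv2.Rodrigues(R)[0],t,K,d)[0][:,0]
def back(n,uv,z):
    K,d,R,t=cam(n); q=cv2.undistortPoints(np.float64(uv).reshape(-1,1,2),K,d)[:,0]
    D=np.c_[q,np.ones(len(q))]@R; C=-R.T@t; return C+D*((z-C[2])/D[:,2])[:,None]
def shot(n,name): 
    im=viewer.snapshot(n)[:,:,::-1].copy(); cv2.imwrite(f'pics/{name}.png',im); return im
E
python3 - <<'E'
from h import *
t=cv2.imread('pics/top0.png'); s=cv2.imread('pics/scene0.png')
a=cv2.resize(t[180:225,125:210],None,fx=8,fy=8,interpolation=cv2.INTER_CUBIC)[:290]
a=cv2.resize(t[182:222,120:210],None,fx=7,fy=7,interpolation=cv2.INTER_CUBIC)
b=cv2.resize(s[175:215,322:412],None,fx=7,fy=7,interpolation=cv2.INTER_CUBIC)
cv2.imwrite('pics/c1.png',np.vstack([a,b]))
for n,m,s_,z in(("top",[(140,205),(164,200),(187,196)],[(283,205)],.052),("scene",[(398,188),(370,192),(342,196)][::1],[(222,187)],.052)):
    print(n,back(n,m,z).round(4),back(n,s_,.014).round(4))
im=t
for nm,im,box in(("top",t,(265,190,300,220)),("scene",s,(205,172,240,202))):
    x0,y0,x1,y1=box; g=cv2.cvtColor(im,cv2.COLOR_BGR2GRAY)[y0:y1,x0:x1]
    k=(g<45).astype(np.uint8); N,L,st,c=cv2.connectedComponentsWithStats(k)
    for i in range(1,N):
        if st[i,4]>20: print(nm,st[i],c[i]+[x0,y0],back(nm,[c[i]+[x0,y0]],.010).round(4))
E
```

```text
top [[0.5184 0.2177 0.052 ]
 [0.5365 0.137  0.052 ]
 [0.5511 0.0593 0.052 ]] [[ 0.5295 -0.2702  0.014 ]]
scene [[0.5244 0.2165 0.052 ]
 [0.5432 0.1382 0.052 ]
 [0.5617 0.061  0.052 ]] [[ 0.5342 -0.2707  0.014 ]]
top [ 12   9  13  12 123] [283.         204.68292683] [[ 0.5313 -0.2704  0.01  ]]
```

View pics/c1.png

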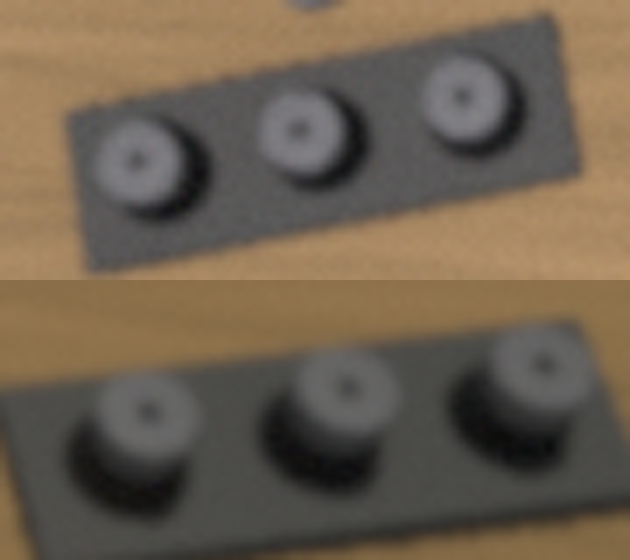

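The crop shows the dimple at each cap centre: in the top half at (138,160), (298,129), (463,96) and in the bottom half (scene) at (150,412), (347,388), (543,364).

```bash
python3 - <<'E'
from h import *
f=lambda a,o:(np.float64(a)+.5)/7-.5+o
T=back("top",f([(138,160),(298,129),(463,96)],(120,182)),.052)
S=back("scene",f([(543,84),(347,108),(150,132)],(322,175)),.052)
M=(T+S)/2; print(T.round(4),S.round(4),M.round(4)); d=M[0]-M[2]; print(np.hypot(*d[:2]),np.degrees(np.arctan2(d[1],d[0])))
s=cv2.imread('pics/scene0.png');g=cv2.cvtColor(s,cv2.COLOR_BGR2GRAY)[176:200,210:236];
for th in(45,55,65,75):
    N,L,st,c=cv2.connectedComponentsWithStats((g<th).astype(np.uint8))
    for i in range(1,N):
        if st[i,4]>60: print(th,st[i],c[i]+[210,176],back("scene",[c[i]+[210,176]],.010).round(4))
E
python3 -m pendant '[[-1,[0,0,0],[0,0,0]]]'
```

```text
[[0.5204 0.2203 0.052 ]
 [0.5364 0.1433 0.052 ]
 [0.5536 0.0638 0.052 ]] [[0.5195 0.2203 0.052 ]
 [0.5365 0.142  0.052 ]
 [0.5533 0.0643 0.052 ]] [[0.5199 0.2203 0.052 ]
 [0.5365 0.1426 0.052 ]
 [0.5534 0.064  0.052 ]]
0.15982232855738424 102.1007631732004
55 [  5   5  15  12 135] [222.25185185 186.25925926] [[ 0.5292 -0.2707  0.01  ]]
65 [  4   4  17  14 176] [222.27272727 186.25568182] [[ 0.5292 -0.2707  0.01  ]]
75 [  4   3  18  15 213] [222.21596244 186.1314554 ] [[ 0.5287 -0.2709  0.01  ]]
clock: 0.18
tool_pos: [0.2172, 0.6388, 0.2259]
orientation: [179.9, -0.0, -18.8]
force: [-0.4, 0.3, 0.2]
opening: 0.0843
gripper_force: 0.0
```

```bash
cat >> h.py <<'E'
def go(x,y,z,yaw):
    from scipy.spatial.transform import Rotation as R
    o=sensors.get_obs(); r=R.from_euler('xyz',o['orientation'],degrees=True); g=R.from_euler('xyz',[180,0,yaw],degrees=True)
    print('shift',(r.inv().apply(np.array([x,y,z])-o['tool_pos'])).round(4),'turn',np.degrees((r.inv()*g).as_rotvec()).round(2),'F',o['force'].round(2),'t',round(o['clock'],2),'pos',o['tool_pos'].round(4))
E
python3 -m pendant '[[-1,[0.422,0.299,0],[0,0,59.1]],[-1,[0.422,0.299,0],[0,0,59.1]],[-1,[0.422,0.299,0],[0,0,59.1]],[-1,[0.422,0.299,0],[0,0,59.1]],[-1,[0.422,0.299,0],[0,0,59.1]],[-1,[0.422,0.299,0],[0,0,59.1]],[-1,[0.422,0.299,0],[0,0,59.1]],[-1,[0.422,0.299,0],[0,0,59.1]],[-1,[0.422,0.299,0],[0,0,59.1]],[-1,[0.422,0.299,0],[0,0,59.1]]]'
python3 -c "
from h import *; go(.520,.2203,.08,-77.9)"
```

```text
clock: 1.02
tool_pos: [0.4623, 0.2997, 0.2267]
orientation: [-180.0, 0.0, -78.0]
force: [0.7, 0.5, -0.8]
opening: 0.0198
gripper_force: 0.0
shift [ 0.0896 -0.0399  0.1467] turn [-0.01  0.01 -0.11] F [ 0.69  0.48 -0.77] t 1.02 pos [0.4623 0.2997 0.2267]
```

```bash

python3 -m pendant '[[-1,[0.09,-0.04,0.1],[0,0,0]],[-1,[0.09,-0.04,0.1],[0,0,0]],[-1,[0.09,-0.04,0.1],[0,0,0]],[-1,[0.09,-0.04,0.147],[0,0,0]],[-1,[0.09,-0.04,0.147],[0,0,0]],[-1,[0.09,-0.04,0.147],[0,0,0]],[-1,[0.09,-0.04,0.147],[0,0,0]],[-1,[0.09,-0.04,0.147],[0,0,0]]]'
python3 - <<'E'
from h import *
go(.520,.2203,.058,-77.9)
a=shot("top","t1");b=shot("scene","s1")
P=sensors.get_obs()['tool_pos']
out=[]
for n,im in(("top",a),("scene",b)):
    u=proj(n,[.520,.2203,.052])[0]; x,y=int(u[0])-30,int(u[1])-25
    c=cv2.resize(im[y:y+50,x:x+70],None,fx=8,fy=8,interpolation=cv2.INTER_CUBIC)[:290] if 0 else cv2.resize(im[y:y+45,x:x+80],None,fx=6.5,fy=6.5,interpolation=cv2.INTER_CUBIC)
    v=((proj(n,P)[0]-[x,y]+.5)*6.5).astype(int); cv2.circle(c,tuple(int(k) for k in v),3,(0,0,255),-1); out.append(c)
cv2.imwrite('pics/c2.png',np.vstack(out))
E
```

```text
clock: 1.68
tool_pos: [0.5205, 0.2229, 0.0811]
orientation: [-179.9, 0.0, -77.8]
force: [0.4, 0.1, 0.7]
opening: 0.0006
gripper_force: 0.0
shift [0.0024 0.0011 0.0231] turn [-0.11  0.03  0.06] F [0.44 0.13 0.7 ] t 1.68 pos [0.5205 0.2229 0.0811]
```

View pics/c2.png

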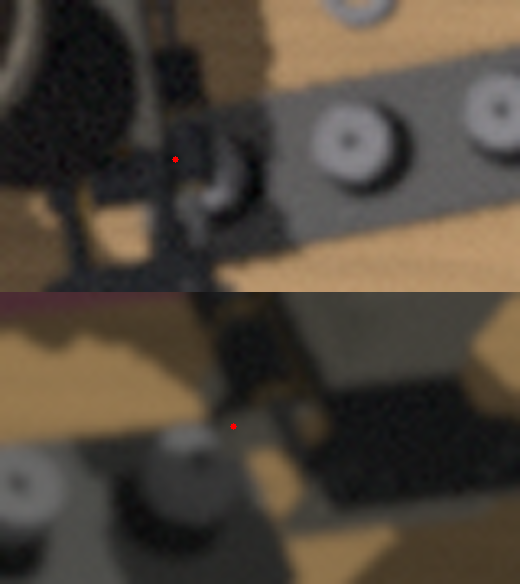

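The tool tip is above the left mount (red dot = the reported TCP projected, at (175,159) in the top crop), as intended.

```bash

python3 -m pendant '[[-1,[0.002,0.001,0.022],[0,0,0]],[-1,[0.002,0.001,0.027],[0,0,0]],[-1,[0.002,0.001,0.027],[0,0,0]],[-1,[0.002,0.001,0.027],[0,0,0]],[-1,[0.002,0.001,0.027],[0,0,0]]]'
python3 -m pendant '[[-1,[0,0,0.002],[0,0,0]],[-1,[0,0,0.004],[0,0,0]],[-1,[0,0,0.004],[0,0,0]],[-1,[0,0,0.004],[0,0,0]]]'
```

```text
clock: 2.2
tool_pos: [0.5196, 0.2204, 0.0537]
orientation: [-179.9, 0.0, -77.8]
force: [0.5, 0.3, 0.0]
opening: 0.0003
gripper_force: 0.0
clock: 2.53
tool_pos: [0.5198, 0.2204, 0.0495]
orientation: [-179.9, 0.0, -77.9]
force: [-0.8, 1.3, 7.3]
opening: 0.0005
gripper_force: 3.4
```

```bash

python3 -m pendant '[[-1,[0,0,0.0015],[0,0,0]],[-1,[0,0,0.003],[0,0,0]],[-1,[0,0,0.003],[0,0,0]],[-1,[0,0,0.003],[0,0,0]],[-1,[0,0,0.003],[0,0,0]],[-1,[0,0,0.003],[0,0,0]],[-1,[0,0,0.003],[0,0,0]]]'
```

```text
clock: 3.12
tool_pos: [0.5198, 0.2204, 0.0471]
orientation: [-179.9, 0.0, -77.8]
force: [-2.8, 0.9, 13.0]
opening: 0.0006
gripper_force: 6.1
```

```bash

python3 -m pendant '[[-1,[0,0,-0.02],[0,0,0]],[-1,[0,0,-0.03],[0,0,0]],[-1,[0.0795,0,-0.03],[0,0,0]],[-1,[0.0795,0,-0.03],[0,0,0]],[-1,[0.0795,0,-0.012],[0,0,0]],[-1,[0.0795,0,-0.012],[0,0,0]],[-1,[0.0795,0,-0.012],[0,0,0]],[-1,[0.0795,0,-0.012],[0,0,0]]]'
python3 -c "
from h import *; go(.5365,.1426,.0495,-77.9)"
```

```text
clock: 3.78
tool_pos: [0.536, 0.1426, 0.0579]
orientation: [-180.0, -0.0, -77.8]
force: [-0.5, 1.3, 0.7]
opening: 0.0001
gripper_force: 0.0
shift [ 0.0001 -0.0005  0.0084] turn [-0.01 -0.01  0.05] F [-0.45  1.25  0.75] t 3.78 pos [0.536  0.1426 0.0579]
```

```bash

python3 -m pendant '[[-1,[0,0,0.005],[0,0,0]],[-1,[0,0,0.008],[0,0,0]],[-1,[0,0,0.008],[0,0,0]],[-1,[0,0,0.008],[0,0,0]],[-1,[0,0,0.008],[0,0,0]]]'
python3 -m pendant '[[-1,[0,0,0.0015],[0,0,0]],[-1,[0,0,0.003],[0,0,0]],[-1,[0,0,0.003],[0,0,0]],[-1,[0,0,0.003],[0,0,0]],[-1,[0,0,0.003],[0,0,0]],[-1,[0,0,0.003],[0,0,0]]]'
```

```text
clock: 4.2
tool_pos: [0.5361, 0.1427, 0.0499]
orientation: [-180.0, 0.0, -77.8]
force: [0.1, 1.2, 2.4]
opening: 0.0003
gripper_force: 0.9
clock: 4.7
tool_pos: [0.536, 0.1422, 0.0468]
orientation: [-180.0, 0.0, -77.9]
force: [0.8, 3.2, 4.2]
opening: -0.0001
gripper_force: 1.9
```

```bash

python3 -m pendant '[[-1,[0,0,0.0007],[0,0,0]],[-1,[0,0,0.0007],[0,0,0]],[-1,[0,0,0.0007],[0,0,0]],[-1,[0,0,0.0007],[0,0,0]]]'
python3 -m pendant '[[-1,[0,0,-0.02],[0,0,0]],[-1,[0,0,-0.03],[0,0,0]],[-1,[0.0795,0,-0.03],[0,0,0]],[-1,[0.0795,0,-0.03],[0,0,0]],[-1,[0.0795,0,-0.012],[0,0,0]],[-1,[0.0795,0,-0.012],[0,0,0]],[-1,[0.0795,0,-0.012],[0,0,0]],[-1,[0.0795,0,-0.012],[0,0,0]]]'
python3 -c "
from h import *; go(.5534,.064,.0495,-77.9)"
```

```text
clock: 5.03
tool_pos: [0.536, 0.1421, 0.046]
orientation: [-180.0, 0.0, -77.9]
force: [0.7, 3.6, 4.6]
opening: 0.0001
gripper_force: 2.2
clock: 5.7
tool_pos: [0.5522, 0.0645, 0.058]
orientation: [179.9, -0.0, -77.9]
force: [0.4, 0.9, -0.3]
opening: 0.0008
gripper_force: 0.0
shift [ 0.0007 -0.0011  0.0085] turn [ 0.05 -0.02  0.04] F [ 0.36  0.87 -0.34] t 5.7 pos [0.5522 0.0645 0.058 ]
```

```bash

python3 -m pendant '[[-1,[0.0005,-0.001,0.005],[0,0,0]],[-1,[0.0005,-0.001,0.008],[0,0,0]],[-1,[0.0005,-0.001,0.008],[0,0,0]],[-1,[0.0005,-0.001,0.008],[0,0,0]],[-1,[0.0005,-0.001,0.008],[0,0,0]]]'
python3 -m pendant '[[-1,[0,0,0.0015],[0,0,0]],[-1,[0,0,0.0036],[0,0,0]],[-1,[0,0,0.0036],[0,0,0]],[-1,[0,0,0.0036],[0,0,0]],[-1,[0,0,0.0036],[0,0,0]],[-1,[0,0,0.0036],[0,0,0]],[-1,[0,0,0.0036],[0,0,0]]]'
```

```text
clock: 6.12
tool_pos: [0.5541, 0.0648, 0.0503]
orientation: [-179.9, 0.0, -77.8]
force: [0.7, 2.6, 2.9]
opening: 0.0009
gripper_force: 1.5
clock: 6.7
tool_pos: [0.5543, 0.0648, 0.047]
orientation: [-179.9, 0.0, -77.9]
force: [-0.9, 4.8, 7.5]
opening: 0.0005
gripper_force: 3.8
```

```bash

python3 -m pendant '[[-1,[0,0,-0.02],[0,0,0]],[0.6,[0,0,-0.025],[0,0,0]],[0.6,[0,0,-0.025],[0,0,0]],[0.6,[0,0,-0.025],[0,0,0]],[0.6,[0,0,-0.025],[0,0,0]],[0.6,[0,0,-0.025],[0,0,0]],[0.6,[0,0,-0.025],[0,0,0]],[0.6,[0,0,-0.025],[0,0,0]],[0.6,[0,0,-0.025],[0,0,0]],[0.6,[0,0,-0.025],[0,0,0]]]'
python3 - <<'E'
from h import *
go(.5534,.064,.0245,-77.9)
b=shot("scene","s2");a=shot("top","t2")
t=cv2.resize(a[185:225,120:200],None,fx=6,fy=6,interpolation=cv2.INTER_CUBIC)
s=cv2.resize(b[165:215,325:405],None,fx=6,fy=6,interpolation=cv2.INTER_CUBIC)
cv2.imwrite('pics/c3.png',np.vstack([t,s]))
E
```

```text
clock: 7.53
tool_pos: [0.5535, 0.064, 0.0711]
orientation: [180.0, -0.0, -77.9]
force: [-0.3, 0.2, -0.2]
opening: 0.0548
gripper_force: 0.0
shift [-0.      0.0001  0.0466] turn [ 0.02 -0.01  0.02] F [-0.35  0.24 -0.21] t 7.53 pos [0.5535 0.064  0.0711]
```

View pics/c3.png

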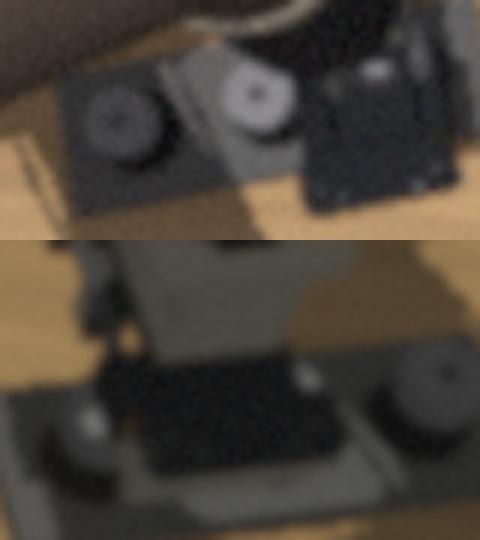

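The top crop shows the left and middle mounts still in their nests (dimples at (117,118) and (257,93)), with the open gripper above the right one.

```bash

python3 -m pendant '[[0.6,[0,0,0],[0,0,0]],[0.6,[0,0,0],[0,0,0]],[0.6,[0,0,0.01],[0,0,0]],[0.6,[0,0,0.03],[0,0,0]],[0.6,[0,0,0.0465],[0,0,0]],[0.6,[0,0,0.0465],[0,0,0]],[0.6,[0,0,0.0465],[0,0,0]],[0.6,[0,0,0.0465],[0,0,0]]]'
python3 -m pendant '[[-1,[0,0,0],[0,0,0]],[-1,[0,0,0],[0,0,0]],[-1,[0,0,0],[0,0,0]],[-1,[0,0,0],[0,0,0]],[-1,[0,0,0],[0,0,0]],[-1,[0,0,0],[0,0,0]],[-1,[0,0,0],[0,0,0]]]'
```

```text
clock: 8.3
tool_pos: [0.554, 0.0641, 0.0251]
orientation: [-180.0, -0.0, -77.9]
force: [0.7, 0.8, -0.2]
opening: 0.0702
gripper_force: 0.0
clock: 8.88
tool_pos: [0.5536, 0.0641, 0.0249]
orientation: [-180.0, 0.0, -77.9]
force: [-1.0, 0.3, 1.2]
opening: 0.0392
gripper_force: 30.0
```

```bash

python3 -m pendant '[[-1,[0,0,-0.01],[0,0,0]],[-1,[0,0,-0.025],[0,0,0]],[-1,[0,0,-0.05],[0,0,0]],[-1,[0,0,-0.08],[0,0,0]],[-1,[0,0,-0.08],[0,0,0]],[-1,[0.03,0.009,-0.08],[0,0,0]],[-1,[0.06,0.0175,-0.08],[0,0,0]],[-1,[0.09,0.026,-0.08],[0,0,0]]]'
python3 -m pendant '[[-1,[0.03,0.009,0],[0,0,0]],[-1,[0.06,0.0175,0],[0,0,0]],[-1,[0.09,0.026,0],[0,0,0]],[-1,[0.12,0.0346,0],[0,0,0]],[-1,[0.15,0.0433,0],[0,0,0]],[-1,[0.18,0.052,0],[0,0,0]],[-1,[0.21,0.061,0],[0,0,0]],[-1,[0.225,0.065,0],[0,0,0]],[-1,[0.232,0.0672,0],[0,0,0]],[-1,[0.232,0.0672,0],[0,0,0]]]'
python3 - <<'E'
from h import *
go(.530,-.2705,.025,-77.9)
b=shot("scene","s3");a=shot("top","t3")
t=cv2.resize(a[165:230,250:320],None,fx=5,fy=5,interpolation=cv2.INTER_CUBIC)
s=cv2.resize(b[150:235,190:260],None,fx=5,fy=5,interpolation=cv2.INTER_CUBIC)[:325]
cv2.imwrite('pics/c4.png',np.hstack([t,s]))
E
```

```text
clock: 9.55
tool_pos: [0.5467, -0.03, 0.1054]
orientation: [-180.0, 0.0, -77.8]
force: [0.9, -1.1, -2.5]
opening: 0.0394
gripper_force: 30.0
clock: 10.38
tool_pos: [0.5295, -0.2718, 0.1048]
orientation: [180.0, 0.0, -78.0]
force: [0.2, 0.3, -1.7]
opening: 0.0393
gripper_force: 30.0
shift [-0.0011 -0.0008  0.0798] turn [ 0.02  0.01 -0.11] F [ 0.24  0.3  -1.75] t 10.38 pos [ 0.5295 -0.2718  0.1048]
```

View pics/c4.png

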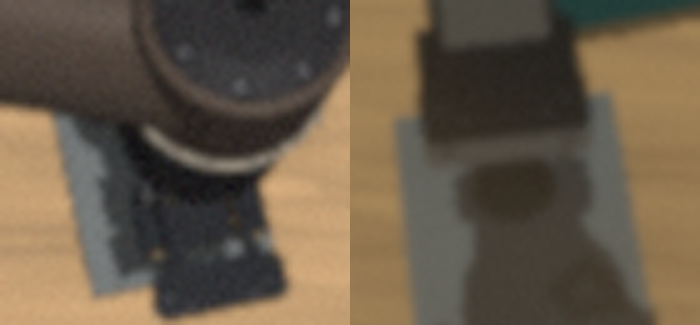

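The gripper holds the mount over the grey plate; the socket itself is hidden (the plate spans about (395,120)-(640,110) in the scene half), so I go on the initial estimate and feel for it.

```bash

python3 -m pendant '[[-1,[-0.001,-0.0015,0.02],[0,0,0]],[-1,[-0.001,-0.0015,0.045],[0,0,0]],[-1,[-0.001,-0.0015,0.062],[0,0,0]],[-1,[-0.001,-0.0015,0.07],[0,0,0]],[-1,[-0.001,-0.0015,0.07],[0,0,0]],[-1,[-0.001,-0.0015,0.07],[0,0,0]],[-1,[-0.001,-0.0015,0.07],[0,0,0]]]'
python3 -m pendant '[[-1,[0,0,0.002],[0,0,0]],[-1,[0,0,0.004],[0,0,0]],[-1,[0,0,0.006],[0,0,0]],[-1,[0,0,0.006],[0,0,0]],[-1,[0,0,0.006],[0,0,0]]]'
```

```text
clock: 11.07
tool_pos: [0.5324, -0.2689, 0.036]
orientation: [-179.9, -0.1, -77.8]
force: [0.1, 0.2, -2.9]
opening: 0.0394
gripper_force: 30.0
clock: 11.48
tool_pos: [0.5312, -0.2691, 0.0287]
orientation: [180.0, 0.0, -77.9]
force: [-0.1, -0.1, -2.5]
opening: 0.0391
gripper_force: 30.0
```

```bash

python3 -m pendant '[[-1,[0.001,0,0.001],[0,0,0]],[-1,[0.001,0,0.002],[0,0,0]],[-1,[0.001,0,0.003],[0,0,0]],[-1,[0.001,0,0.0037],[0,0,0]],[-1,[0.001,0,0.0037],[0,0,0]],[-1,[0.001,0,0.0037],[0,0,0]]]'
```

```text
clock: 11.98
tool_pos: [0.5315, -0.2701, 0.0252]
orientation: [180.0, -0.0, -77.9]
force: [-1.6, 0.1, 1.0]
opening: 0.0394
gripper_force: 30.0
```

```bash

python3 -m pendant '[[0.25,[0,0,0],[0,0,0]],[0.25,[0,0,0],[0,0,0]],[0.25,[0,0,0],[0,0,0]],[0.25,[0,0,0],[0,0,0]],[0.25,[0,0,0],[0,0,0]],[0.25,[0,0,-0.005],[0,0,0]],[0.25,[0,0,-0.02],[0,0,0]],[0.25,[0,0,-0.045],[0,0,0]],[-1,[0,0,-0.075],[0,0,0]],[-1,[0,0,-0.075],[0,0,0]]]'
python3 -m pendant '[[-1,[-0.04,0.01,-0.03],[0,0,0]],[-1,[-0.07,0.015,-0.06],[0,0,0]],[-1,[-0.11,0.015,-0.06],[0,0,0]],[-1,[-0.14,0.015,-0.06],[0,0,0]],[-1,[-0.14,0.015,-0.06],[0,0,0]],[-1,[-0.14,0.015,-0.06],[0,0,0]],[-1,[-0.14,0.015,-0.06],[0,0,0]]]'
python3 - <<'E'
from h import *
go(.531,-.2705,.058,-77.9)
b=shot("scene","s4");a=shot("top","t4")
t=cv2.resize(a[165:230,250:320],None,fx=5,fy=5,interpolation=cv2.INTER_CUBIC)
s=cv2.resize(b[150:235,190:260],None,fx=5,fy=5,interpolation=cv2.INTER_CUBIC)[:325]
cv2.imwrite('pics/c5.png',np.hstack([t,s])); print(proj("top",[.531,-.2705,.052]),proj("scene",[.531,-.2705,.052]))
E
```

```text
clock: 12.82
tool_pos: [0.5348, -0.2712, 0.1062]
orientation: [-179.6, -0.3, -77.8]
force: [0.2, 0.0, 0.6]
opening: 0.046
gripper_force: 0.0
clock: 13.4
tool_pos: [0.4878, -0.1361, 0.1606]
orientation: [-179.9, -0.0, -77.8]
force: [-0.2, -0.1, -0.4]
opening: 0.0023
gripper_force: 0.0
shift [ 0.1405 -0.0137  0.1027] turn [-0.06 -0.02  0.09] F [-0.24 -0.11 -0.39] t 13.4 pos [ 0.4878 -0.1361  0.1606]
[[283.81185025 202.81687357]] [[221.43370327 178.82418607]]
```

View pics/c5.png

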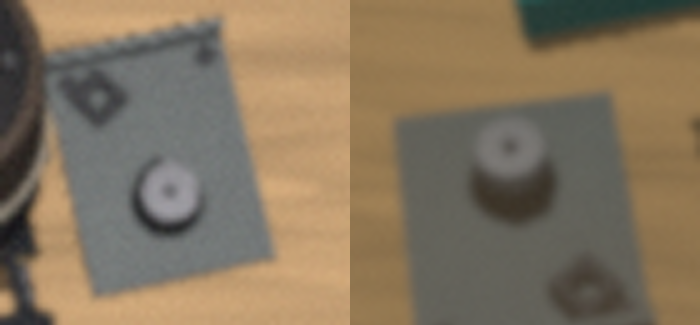

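The mount stands upright in the socket, dimple at (169,190) in the top crop and (509,147) in the scene crop, matching the projected target within a fraction of a pixel; the nut is untouched.

```bash

python3 -m pendant '[[-1,[0.035,-0.004,0.0],[0,0,0]],[-1,[0.07,-0.007,0.02],[0,0,0]],[-1,[0.11,-0.012,0.04],[0,0,0]],[-1,[0.1405,-0.0137,0.06],[0,0,0]],[-1,[0.1405,-0.0137,0.09],[0,0,0]],[-1,[0.1405,-0.0137,0.102],[0,0,0]],[-1,[0.1405,-0.0137,0.102],[0,0,0]],[-1,[0.1405,-0.0137,0.102],[0,0,0]],[-1,[0.1405,-0.0137,0.102],[0,0,0]]]'
python3 -c "
from h import *; go(.531,-.2705,.0465,-77.9)"
```

```text
clock: 14.25
tool_pos: [0.5309, -0.2715, 0.0588]
orientation: [-180.0, -0.0, -77.9]
force: [-0.0, 0.3, 1.1]
opening: 0.0005
gripper_force: 0.0
shift [-0.001  -0.0003  0.0123] turn [-0.04 -0.04 -0.  ] F [-0.    0.35  1.13] t 14.25 pos [ 0.5309 -0.2715  0.0588]
```

```bash

python3 -m pendant '[[-1,[-0.001,0,0.005],[0,0,0]],[-1,[-0.001,0,0.008],[0,0,0]],[-1,[-0.001,0,0.01],[0,0,0]],[-1,[-0.001,0,0.0115],[0,0,0]],[-1,[-0.001,0,0.0123],[0,0,0]],[-1,[-0.001,0,0.0123],[0,0,0]],[-1,[-0.001,0,0.0123],[0,0,0]],[-1,[-0.001,0,0.0123],[0,0,0]]]'
```

```text
clock: 14.92
tool_pos: [0.5311, -0.2698, 0.0471]
orientation: [-179.9, -0.1, -77.8]
force: [-1.2, 1.2, 7.3]
opening: 0.0003
gripper_force: 3.7
```

```bash

python3 -m pendant '[[-1,[0,0,0.0013],[0,0,0]],[-1,[0,0,0.0013],[0,0,0]],[-1,[0,0,0.0013],[0,0,0]],[-1,[0,0,0.0013],[0,0,0]],[-1,[0,0,0.0013],[0,0,0]],[-1,[0,0,0.0013],[0,0,0]],[-1,[0,0,0.0013],[0,0,0]]]'
```

```text
clock: 15.5
tool_pos: [0.5311, -0.2698, 0.046]
orientation: [-179.9, -0.1, -77.8]
force: [-1.5, 1.4, 8.7]
opening: 0.0005
gripper_force: 4.4
```

8.7 N at about 6 mm, held about 0.5 s. Retreat and check.

```bash

python3 -m pendant '[[-1,[0,0,-0.01],[0,0,0]],[-1,[0,0,-0.03],[0,0,0]],[-1,[0,0,-0.06],[0,0,0]],[-1,[0,0,-0.1],[0,0,0]],[-1,[-0.04,0.03,-0.12],[0,0,0]],[-1,[-0.08,0.06,-0.12],[0,0,0]],[-1,[-0.12,0.06,-0.12],[0,0,0]],[-1,[-0.14,0.06,-0.12],[0,0,0]],[-1,[-0.14,0.06,-0.12],[0,0,0]],[-1,[-0.14,0.06,-0.12],[0,0,0]]]'
python3 - <<'E'
from h import *
shot("top","t5")
E
```

```text
clock: 16.33
tool_pos: [0.4417, -0.1441, 0.1656]
orientation: [-179.9, -0.0, -77.7]
force: [0.6, -0.9, 0.4]
opening: 0.0004
gripper_force: 0.0
```

View pics/t5.png

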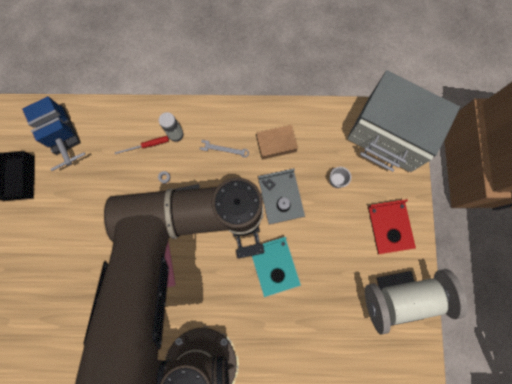

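The mount stands in the socket at (283,203), and the visible neighbours (nut, wrench, carton, can, cup) are unmoved; the arm hides the rack.

```bash
python3 -c "
from plant import workorder; print(workorder.close_job())"
```

```text
the job is handed in; nothing more can be done
None
```

Job handed in with no verdict returned: I pressed left (hard, 13 N), middle (soft, 4.6 N) and right (7.5 N) in order, set the right mount in the socket and proved it there at 8.7 N; the other two were last seen in place before the right one was lifted, as the arm hid the rack in the final picture.

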